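Lock a conveyor pulley for cleaning

ROBOT

A 6-joint arm with a two-finger parallel gripper is mounted at the origin on the work surface. World frame = base frame: x ahead of the robot, y to its left, z up, the work surface at z = 0. Lengths are in m, angles in degrees, forces in N, time in s.
With the tool pointing down it reaches from about 0.3 to 0.75 m from the base axis. Payload 8.5 kg.
Tool frame: the origin (TCP) lies midway between the tips of the shut fingers; the grasp point (between the pads) lies 19 mm behind it; z points along the fingers, y is the direction in which the jaws open and shut (so a half turn about z gives the same grasp; the last joint's range is limited). The gripper opens to 85 mm and grips with 20 to 120 N. Pads are 22 mm wide; open, the fingers measure 114 mm over their backs; the gripper's body (76 mm by 85 mm) begins 54 mm behind the grasp point. The pads swing forward as they close: fully open they stand 13 mm farther back than shut.
Start: joints at [-85.904, 21.807, 74.336, -0, 83.858, -12.336], TCP at [0.156, -0.528, 0.231] pointing down, gripper open.
Joint ranges: [-178.18, 178.18], [-50.72, 133.34], [12.68, 142.11], [-81.47, 261.47], [9.98, 163.14], [-165.26, 165.26]. Speed limits (degrees/s): [136.94, 136.94, 180, 180, 180, 180].

INTERFACE

Orientations are given as [roll, pitch, yaw] about the fixed x, y, z axes, in that order (R = Rz(yaw) Ry(pitch) Rx(roll)).
In Python, from workcell import ctrl gives the robot as it stands. The module is installed in compiled form; this text tells all that it offers.
- The arm moves only by the tool move_arm, never from a script. Its argument "plan" is a list of rows, each an object with "travel": the shift along the tool's x, y, z in cm, a list of three; "angular": the turn, a rotation vector about the tool's x, y, z in degrees, a list of three. A call has exactly 8 rows; each row is the pose to reach, as a shift and turn from the pose commanded when the call began, along the tool's axes at that moment; what a row does not reach only later rows make up. A row lasts 1/12 s, in which the tool goes at most 41.7 mm and 7.16 degrees, less where a joint would pass 70% of its speed; a pose out of reach is approached as far as the arm can. A call with a gripper value outside its range is refused whole. "hand" is the gripper command: -1 is fully open, 1 is shut, values between are in proportion, set as the call begins (left out, the last holds). The fingers move at their own pace and stop on an object; the grip force is fixed at half the most. Time passes only in rows, so rows that repeat a pose let the fingers close, or fill a call up. It gives the time, the measured TCP pose, the force and the opening at its end, in the units of the state.
- ctrl.get_state(): the state, without advancing time (a new reading comes with each control period).
- ctrl.snapshot(name): name is "scene" or "top" or "wrist"; returns a dict with "image" (384x512x3 uint8, red, green, blue), "intrinsics" (3x3 intrinsics, pixels), "k1" (the pictures are not rectified: a ray, as slopes to the right and down, at radius r is drawn at 1 + k1 r^2 times it, then the intrinsics apply), "origin" and "attitude" of the camera in the world; the wrist camera has in their place "tool_from_camera" (4x4, takes a point from camera to tool coordinates, whose origin is the TCP and whose axes are the flange's). Camera axes: x right, y down, z forward; pixel columns grow to the right and rows downward; lengths in m; the calibration is good to about 2 mm. A picture is of the moment at which its call begins: read the wrist's pose just before it. There is no depth.
- ctrl.hand_in(): hands the job in, once; it reports no verdict.
Trained networks look in a picture, given as the dict that the camera call returned (one of the last four; its "shot" number tells which), for a name from the list of things; names that differ only in an ending like _2 or _b are one class to them, and where a whole thing is asked for, a point or a joint stands for the part that bears it (a point fixed in the world has none). Each returns a list of dicts, best first, with "score" (0 to 1); they miss things now and then, are a little off and sometimes report something else, mostly with a low value. They report only what shows in the picture. A call takes as long as a camera call.
- ctrl.boxes_of(picture, thing): "box" ([left, top, width, height] in pixels, round what is visible of it).
The state is a dict: "time_s": time; "joint_pos": joint angles; "joint_vel": joint speeds; "effort": joint torques, N m; "position": TCP position; "ee_rot": TCP orientation; "force": force on the tool from outside, world axes, zero at the start; "moment": the same for the moment, N m; "gripper_width": finger opening in m.
Only numpy, scipy, OpenCV 4.12 (cv2) and the standard library are available. Lean on these libraries where they do the work, as an engineer would, in place of code of your own. Each camera call takes 0.05 s, during which the arm holds its last target. There are 200 camera calls.

TASK

Lock the conveyor drive unit for cleaning: rub its rubber-covered pulley round with a fingertip, pressing lightly (never more than 25 N), until the pin socket hidden down inside the guard stands straight up at the top, and let it rest there. Then take the steel lock pin out of its white block and gently, without forcing it, put it down into the socket, all the way home, and let go; leave everything else on the bench alone.

Things in the scene. Friction and masses are not known exactly. Their poses are not given: they have to be found in the camera images.
- guard: Fixed stainless guard box of the drive unit, open at the top, 80 (x) x 176 (y) mm, rims 104 mm above the bench; grey gearbox (95 mm high) and motor on its +x side, to 150 mm from the origin. Origin on the bench under the middle of the box and the axle; x along the axle, z up.
- axle (a point): Fixed point on the pulley's axle, in the middle of the rubber rim's width: 85 mm above the bench, at x = -15 mm in the guard's frame. Axes as the guard's.
- fork (a point): Top of a fixed fork inside the guard (x = +16 mm in its frame, 111 mm above the bench): two ears, 22 mm high, with a 19 mm gap between them along y. The pin goes through the socket and on between these ears, so it fits only when the socket points straight up. Axes as the guard's.
- pulley: The pulley, turning either way without end on the level axle (guard's x); light friction, hardly coasts. Origin on the axle at guard x = 0; its z points along the socket. Black rubber rim, radius 65 mm, x = -30 to 0 mm, worn: runs 4.5 mm out of true either way. Sprung axle carrier: gives 1 mm down per 6 N. A few newtons let a fingertip turn it; over 25 N harms it.
- socket_mouth (a point): Centre of the mouth of the square aluminium socket tube on the pulley beside the rubber rim, on the motor's side (pulley x = +16 mm, 58 mm from the axle). Bore 17 x 17 mm, 26 mm long, open at both ends, walls 4 mm. Starts hidden in the guard, pointing downward to one side or the other. Standing up: mouth 143 mm above the bench.
- block: Fixed white plastic block 60 x 60 x 52 mm (origin under its centre) with one hole, 45 mm deep, in which the lock pin stands.
- pin_center (a point): Centre (half-way up) of the loose round steel lock pin, 95 mm long, 120 g, z up along it. Lower 50 mm: shank 13 mm in diameter, chamfered foot; upper 45 mm: head 22 mm in diameter, its middle 25 mm above this point. In the block the foot is 7 mm above the bench. Fully home, the head's shoulder rests on the socket mouth, this point 140.5 mm above the bench.
- canister: White jar with a steel cap, 80 mm in diameter, 100 mm high (origin under its centre); leave alone.
- spatula: Spatula lying on the bench, 240 mm long; leave alone.
- bowl: Steel bowl, 150 mm in diameter, 65 mm high; leave alone.
- cup: Steel cup, 70 mm in diameter, 80 mm high; leave alone.
- nozzle: Steel piping nozzle, a cone 36 mm wide, 45 mm high; leave alone.
- cake_ring: Thin steel cake ring, 120 mm in diameter, 50 mm high; leave alone.

How it is judged:
By the outcome, as a careful person would: the job done as asked, in the order asked, and still so for the second after the job is handed in, with the robot touching nothing.
It also fails if it takes over 67 s, if anything falls off the work surface, if the arm or the gripper's body presses on something with over 40 N, if the wrist force passes 120 N, or if a joint passes its speed limit or range.

## Working session

There is one attempt and no reset: what is moved stays moved. The work goes in short steps, Python scripts to look and compute and a tool call to move; the robot and the scene stay as the last step left them, time stands still between calls to the robot, and variables do not carry over. Pictures are saved under pics/ and viewed, about 8 in all and at most 12, crops included, and the job is handed in when it is done.

Besides the shell and the picture viewer there is one more tool, called after "Request:" as name(argument=value, ...), one argument or row to a line, values as JSON. move_arm: Moves the arm, as the interface text tells. Its arguments: {"type":"object","properties":{"plan":{"type":"array"},"hand":{"type":"number"}},"required":["plan"]}

```bash
mkdir -p pics; cat > h.py <<'E'
import numpy as np, cv2
from workcell import ctrl
from scipy.spatial.transform import Rotation as R
def snap(n):
    st=ctrl.get_state(); p=ctrl.snapshot(n)
    if n=='wrist':
        T=np.eye(4);T[:3,:3]=R.from_euler('xyz',st['ee_rot'],degrees=True).as_matrix();T[:3,3]=st['position']
        C=T@np.array(p['tool_from_camera'])
    else:
        C=np.eye(4);A=np.array(p['attitude'])
        C[:3,:3]=A if A.shape==(3,3) else R.from_euler('xyz',A,degrees=True).as_matrix()
        C[:3,3]=p['origin']
    p['C']=C
    return p
def ray(p,uv):
    K=np.array(p['intrinsics']);d=(np.array(uv,float)-K[:2,2])/[K[0,0],K[1,1]]
    s=d.copy()
    for _ in range(30): s=d/(1+p['k1']*(s@s))
    return p['C'][:3,3],p['C'][:3,:3]@np.r_[s,1]
def atz(p,uv,z):
    o,d=ray(p,uv);return o+d*(z-o[2])/d[2]
def proj(p,X):
    C=p['C'];q=C[:3,:3].T@(np.array(X,float)-C[:3,3]);s=q[:2]/q[2];s=s*(1+p['k1']*(s@s))
    K=np.array(p['intrinsics']);return s*[K[0,0],K[1,1]]+K[:2,2]
def save(p,f,crop=None,z=1):
    im=p['image'][:,:,::-1]
    if crop: l,t,r,b=crop;im=im[t:b,l:r]
    cv2.imwrite('pics/'+f,cv2.resize(im,None,fx=z,fy=z,interpolation=cv2.INTER_CUBIC))
E
python3 - <<'E'
from h import *
a=[]
for n in('scene','top'):
    p=snap(n);a.append(p)
    if n=='scene':print(p['attitude'],p['origin'],p['intrinsics'],p['k1'])
    else: print(p['attitude'],p['origin'])
    for t in('guard','pulley','socket_mouth','block','pin_center','canister'):
        print(n,t,[(np.round(b['box']).tolist(),round(b['score'],2)) for b in ctrl.boxes_of(p,t)][:2])
cv2.imwrite('pics/a.png',np.vstack([x['image'][:,:,::-1] for x in a])[:,:])
save(a[0],'s.png',z=1.5);save(a[1],'t.png',z=1.5)
print(ctrl.get_state())
E
```

```text
[-123.85058552    0.96309668   79.72357598] [ 1.19337747 -0.09797144  0.58604582] [[350.68796637   0.         256.74899171]
 [  0.         350.68796637 191.70835422]
 [  0.           0.           1.        ]] -0.04615388718154253
scene guard [([218.0, 188.0, 88.0, 104.0], 0.64)]
scene pulley [([227.0, 193.0, 56.0, 33.0], 0.6)]
scene socket_mouth [([229.0, 191.0, 53.0, 36.0], 0.97)]
scene block [([113.0, 201.0, 32.0, 34.0], 0.9)]
scene pin_center [([120.0, 194.0, 9.0, 18.0], 0.5)]
scene canister [([329.0, 168.0, 29.0, 40.0], 0.92)]
[-171.88582768    0.28596626  -90.2996804 ] [0.34136132 0.00832859 1.30283815]
top guard [([304.0, 234.0, 13.0, 12.0], 0.2)]
top pulley []
top socket_mouth [([238.0, 170.0, 40.0, 20.0], 0.81)]
top block [([340.0, 208.0, 22.0, 22.0], 0.61)]
top pin_center []
top canister [([166.0, 209.0, 30.0, 23.0], 0.98), ([341.0, 208.0, 20.0, 22.0], 0.5)]
{'time_s': 0.7, 'joint_pos': array([-8.59045902e+01,  2.18054169e+01,  7.43373005e+01,  1.13132937e-03,
        8.38571662e+01, -1.23372630e+01]), 'joint_vel': array([-0.02484549, -0.12726427,  0.07889636,  0.0477126 ,  0.00823677,
        0.05632043]), 'effort': array([-5.15992229e-03, -4.48263931e+01, -2.31436300e+01, -3.61603952e-04,
        6.36210953e-04,  3.58335706e-05]), 'position': array([ 0.15557577, -0.5275098 ,  0.23132477]), 'ee_rot': array([ 1.79999646e+02, -1.07399461e-03,  1.64325518e+01]), 'force': array([-0.40488316, -0.44954272,  0.58344192]), 'moment': array([ 0.01615196,  0.05103595, -0.00304141]), 'gripper_width': 0.08546321208091716}
```

View pics/s.png

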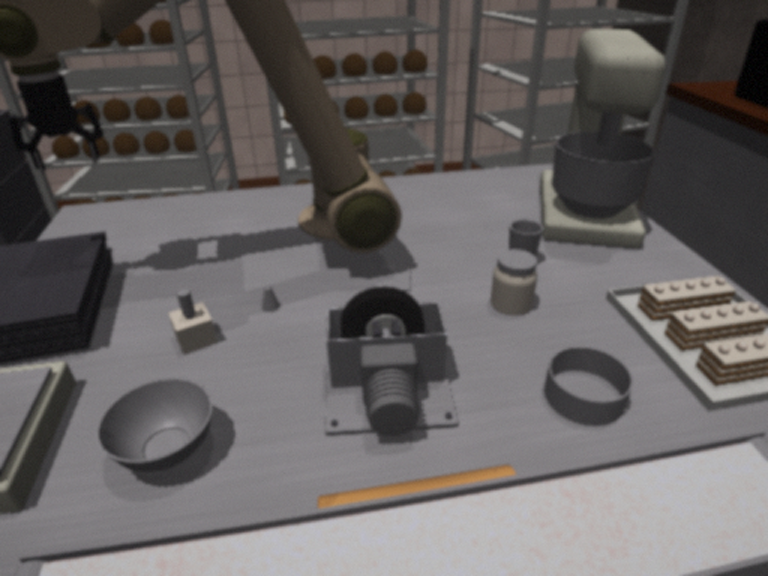

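View pics/t.png

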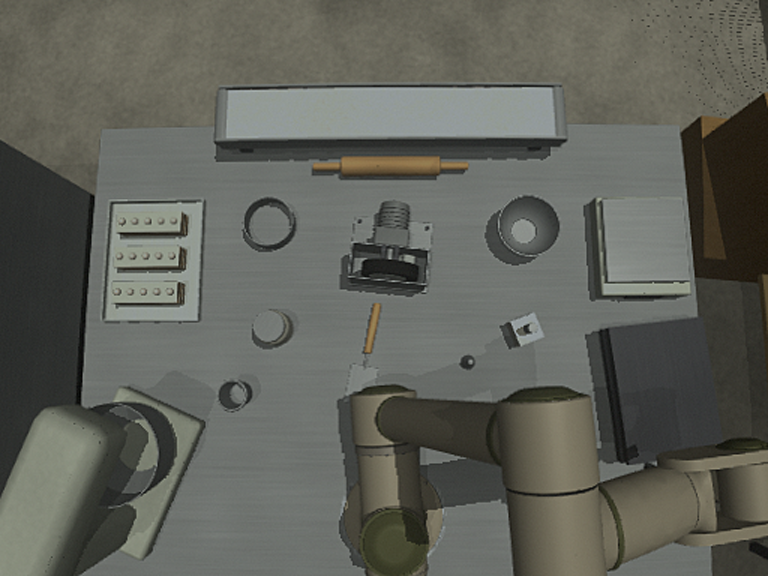

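The scene camera shows the drive unit at about (258,230) with the rubber rim's top near (253,193), and the pin in its block at (124,200). In the top picture, the guard is near (260,172) and the pin near (353,218). I'll view an enlarged crop of the top picture and project first estimates onto it.

```bash
python3 - <<'E'
from h import *
p=snap('top');s=snap('scene')
save(p,'t2.png',(215,125,375,245),5)
for n,uv,z in [('frontL',(348/1.5,285/1.5),.104),('frontR',(428/1.5,292/1.5),.104),('plateL',(352/1.5,218/1.5),.0),('plateR',(432/1.5,222/1.5),0),('blk',(351,219),.052),('pintop',(353,218.5),.102)]:
    print(n,atz(p,uv,z).round(4))
print('scene pintop',atz(s,(124.5,195),.102).round(4),atz(s,(128.5,209),.052).round(4))
for uv in [(330/1.5,337/1.5),(445/1.5,335/1.5),(325/1.5,430/1.5),(457/1.5,424/1.5)]: print(atz(s,uv,.104).round(4),atz(s,uv,0).round(4))
E
```

```text
frontL [0.5177 0.096  0.104 ]
frontR [ 0.5011 -0.0806  0.104 ]
plateL [0.6988 0.0946 0.    ]
plateR [ 0.6874 -0.101   0.    ]
blk [ 0.4223 -0.309   0.052 ]
pintop [ 0.4206 -0.3031  0.102 ]
scene pintop [ 0.4294 -0.3022  0.102 ] [ 0.4199 -0.3043  0.052 ]
[ 0.5949 -0.0789  0.104 ] [ 0.4658 -0.0747  0.    ]
[0.6235 0.0852 0.104 ] [0.5006 0.1247 0.    ]
[ 0.7668 -0.1009  0.104 ] [ 0.6747 -0.1015  0.    ]
[0.7879 0.054  0.104 ] [0.7004 0.0868 0.    ]
```

View pics/t2.png

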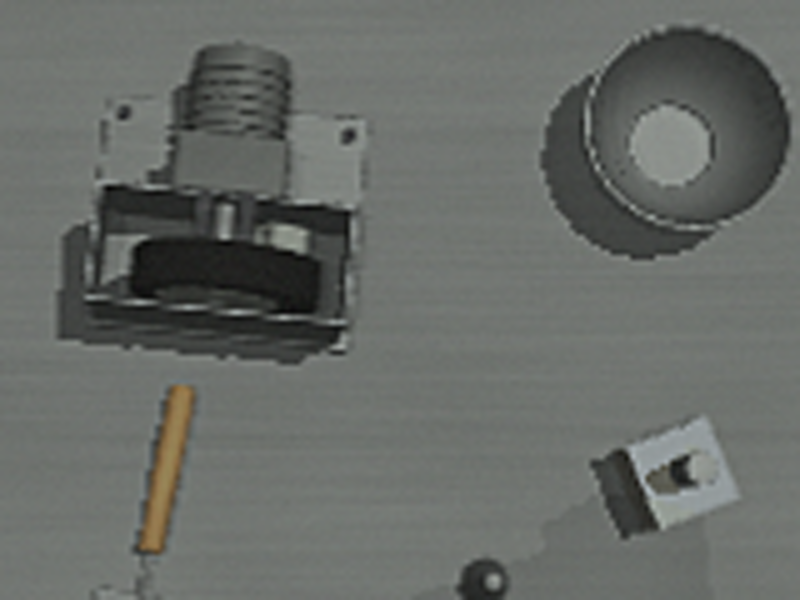

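The crop is clear. The guard rim is visible, and the light socket tube shows inside on the image-right (−y) side of the axle at about crop (285,235). The pin head's top is at about crop (705,467).

```bash
python3 - <<'E'
from h import *
p=snap('top')
f=lambda c:(215+c[0]/5,125+c[1]/5)
c=np.array([atz(p,f(q),.104) for q in [(87,300),(345,320),(100,187),(355,208)]])
print(c.round(4)); m=c.mean(0)
v=(c[0]-c[1]+c[2]-c[3]);v/=np.linalg.norm(v);x=np.array([v[1],-v[0],0])
print('guard',m.round(4),'yaw',np.degrees(np.arctan2(x[1],x[0])),'size',np.linalg.norm(c[0]-c[1]),np.linalg.norm(c[2]-c[3]),np.linalg.norm(c[0]-c[2]))
w=np.array([f(q) for q in []])
for z,u in ((.0,(103,110)),(.0,(368,122))): print(atz(p,f(u),z).round(4))
print('pin',atz(p,f((705,467)),.102).round(4),'sock',atz(p,f((285,235)),.08).round(4),'rubber L/R',atz(p,f((130,265)),.085).round(4),atz(p,f((323,285)),.085).round(4))
print('block', [atz(p,f(q),.052).round(4) for q in [(630,455),(705,415),(742,495),(658,530)]])
print('axis',x)
# tool move to above the axle pt
st=ctrl.get_state();Rt=R.from_euler('xyz',st['ee_rot'],degrees=True).as_matrix()
X=m+x*-.015;X[2]=.24
print((Rt.T@(X-st['position'])*100).round(2))
E
```

```text
[[ 0.5345  0.0947  0.104 ]
 [ 0.52   -0.0765  0.104 ]
 [ 0.6112  0.0864  0.104 ]
 [ 0.5958 -0.0844  0.104 ]]
guard [0.5654 0.0051 0.104 ] yaw -4.99696350162218 size 0.17181819513291308 0.17145779029832733 0.07717783751492943
[0.6924 0.0912 0.    ]
[ 0.6822 -0.1031  0.    ]
pin [ 0.4209 -0.3131  0.102 ] sock [ 0.5824 -0.0382  0.08  ] rubber L/R [0.5614 0.0671 0.085 ] [ 0.5469 -0.0633  0.085 ]
block [array([ 0.4329, -0.2748,  0.052 ]), array([ 0.4601, -0.3279,  0.052 ]), array([ 0.4047, -0.3514,  0.052 ]), array([ 0.3814, -0.2923,  0.052 ])]
axis [ 0.99619932 -0.08710295  0.        ]
[ 52.97 -40.04  -0.87]
```

Request:
move_arm(
  plan=[
    {"travel": [3.3,-2.5,0],"angular": [0,0,3]},
    {"travel": [6.6,-5,0],"angular": [0,0,6]},
    {"travel": [9.9,-7.5,0],"angular": [0,0,9]},
    {"travel": [13.2,-10,0],"angular": [0,0,12]},
    {"travel": [16.5,-12.5,0],"angular": [0,0,15]},
    {"travel": [19.8,-15,0],"angular": [0,0,18]},
    {"travel": [23.1,-17.5,0],"angular": [0,0,21]},
    {"travel": [26.4,-20,0],"angular": [0,0,21.4]},
  ],
  hand=1,
)

```text
time_s: 1.52
position: [0.353, -0.2592, 0.2316]
ee_rot: [180.0, -0.0, -5.1]
force: [0.4, -0.6, 0.3]
gripper_width: -0.0004
```

```bash
cat >> h.py <<'E'
G=np.array([.5654,.0051,0]);YAW=-5.
gx=np.array([np.cos(np.radians(YAW)),np.sin(np.radians(YAW)),0]);gy=np.array([-gx[1],gx[0],0])
def g(x,y,z): return G+gx*x+gy*y+[0,0,z]
def to(X):
    st=ctrl.get_state();Rt=R.from_euler('xyz',st['ee_rot'],degrees=True).as_matrix()
    d=np.array(X)-st['position']
    print('t',st['time_s'],'pos',np.round(st['position'],4),'rot',np.round(st['ee_rot'],2),'travel cm',(Rt.T@d*100).round(2),'F',np.round(st['force'],1))
    e=st['position']-G;print('in guard',(e@gx).round(4),(e@gy).round(4),e[2].round(4))
E
python3 -c "
from h import *
to(g(-.015,-.0,.24))"
```

```text
t 1.5167 pos [ 0.353  -0.2592  0.2316] rot [ 1.7997e+02 -3.0000e-02 -5.1500e+00] travel cm [ 17.29 -28.23  -0.85] F [ 0.4 -0.6  0.3]
in guard -0.1886 -0.2819 0.2316
```

Request:
move_arm(
  plan=[
    {"travel": [2.2,-3.2,0],"angular": [0,0,0]},
    {"travel": [4.4,-6.4,0],"angular": [0,0,0]},
    {"travel": [6.6,-9.6,0],"angular": [0,0,0]},
    {"travel": [8.8,-12.8,0],"angular": [0,0,0]},
    {"travel": [11,-16,0],"angular": [0,0,0]},
    {"travel": [13.2,-19.2,0],"angular": [0,0,0]},
    {"travel": [15.4,-22.4,0],"angular": [0,0,0]},
    {"travel": [17.3,-25.7,0],"angular": [0,0,0]},
  ],
)

```text
time_s: 2.18
position: [0.548, -0.0182, 0.2313]
ee_rot: [180.0, -0.0, -5.0]
force: [0.1, -0.3, -0.3]
gripper_width: -0.0001
```

```bash
python3 -c "
from h import *
to(g(-.015,-.025,.165))
p=snap('wrist');save(p,'w1.png',z=1.5)
for n,X in dict(fork=g(.016,0,.111),c1=g(-.04,-.088,.104),c2=g(.04,.088,.104),c3=g(.04,-.088,.104),c4=g(-.04,.088,.104)).items(): print(n,proj(p,X).round(1))
for t in('pulley','socket_mouth','guard'): print(t,[(np.round(b['box']).tolist(),round(b['score'],2)) for b in ctrl.boxes_of(p,t)][:2])
"
```

```text
t 2.1833 pos [ 0.548  -0.0182  0.2313] rot [ 1.7999e+02 -2.0000e-02 -4.9600e+00] travel cm [0.03 0.03 6.63] F [ 0.1 -0.3 -0.3]
in guard -0.0153 -0.0247 0.2313
fork [227.4 147. ]
c1 [329.4 208.9]
c2 [120.8 117.1]
c3 [335.7 116.6]
c4 [131.3 208.6]
pulley [([161.0, 118.0, 144.0, 94.0], 0.87)]
socket_mouth [([158.0, 118.0, 148.0, 95.0], 0.67)]
guard [([120.0, 0.0, 213.0, 213.0], 0.61)]
```

View pics/w1.png

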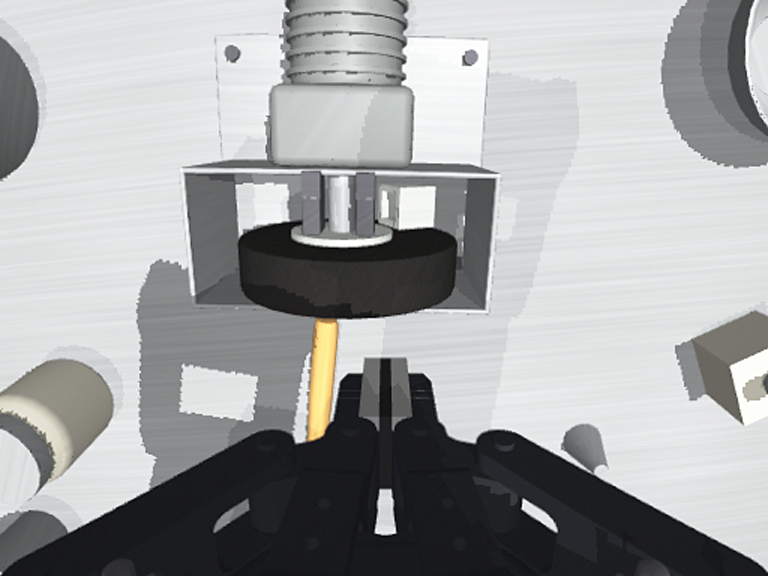

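The wrist picture shows the guard's rim corners at (490,312), (498,173), (192,305) and (181,168) in the 1.5x view. The fork ears are at (311,205) and (365,205), and the rubber rim spans x=238–457. The socket is still hidden. I'll fit the guard pose to the corners and come down over the rubber.

```bash
python3 - <<'E'
from h import *
from scipy.optimize import least_squares
p=snap('wrist')
L=[(-.04,-.088,.104),(.04,-.088,.104),(-.04,.088,.104),(.04,.088,.104),(.016,0,.111)]
U=np.array([(490,312),(498,173),(192,305),(181,168),(338,173)])/1.5
def f(v):
    c,s=np.cos(v[2]),np.sin(v[2]);r=[]
    for (x,y,z),u in zip(L[:4],U): r+=list(proj(p,[v[0]+c*x-s*y,v[1]+s*x+c*y,z])-u)
    return r
r=least_squares(f,[.5654,.0051,-.087]);print(r.x[:2].round(4),np.degrees(r.x[2]),np.round(r.fun,1))
s=open('h.py').read().replace('G=np.array([.5654,.0051,0]);YAW=-5.','G=np.array([%.4f,%.4f,0]);YAW=%.2f'%(r.x[0],r.x[1],np.degrees(r.x[2])));open('h.py','w').write(s)
E
python3 -c "
from h import *
to(g(-.015,-.028,.151))"
```

```text
[0.567  0.0057] -5.989973231164144 [-0.2 -0.1  2.5  0.  -0.4  0.8 -2.1 -0.2]
t 2.4333 pos [ 0.5466 -0.0201  0.2312] rot [ 1.7999e+02  2.0000e-02 -4.9500e+00] travel cm [0.27 0.02 8.02] F [ 0.6 -0.7  0.5]
in guard -0.0176 -0.0278 0.2312
```

Request:
move_arm(
  plan=[
    {"travel": [0.3,0,2.5],"angular": [0,0,1]},
    {"travel": [0.3,0,5],"angular": [0,0,1]},
    {"travel": [0.3,0,7],"angular": [0,0,1]},
    {"travel": [0.3,0,8],"angular": [0,0,1]},
    {"travel": [0.3,0,8.1],"angular": [0,0,1]},
    {"travel": [0.3,0,8.2],"angular": [0,0,1]},
    {"travel": [0.3,0,8.2],"angular": [0,0,1]},
    {"travel": [0.3,0,8.2],"angular": [0,0,1]},
  ],
)

```text
time_s: 3.1
position: [0.5503, -0.0206, 0.1506]
ee_rot: [180.0, -0.1, -6.0]
force: [0.8, -0.2, 0.8]
gripper_width: 0.0
```

Request:
move_arm(
  plan=[
    {"travel": [0,0,0.05],"angular": [0,0,0]},
    {"travel": [0,0,0.1],"angular": [0,0,0]},
    {"travel": [0,0,0.15],"angular": [0,0,0]},
    {"travel": [0,0,0.2],"angular": [0,0,0]},
    {"travel": [0,0,0.25],"angular": [0,0,0]},
    {"travel": [0,0,0.25],"angular": [0,0,0]},
    {"travel": [0,0,0.25],"angular": [0,0,0]},
    {"travel": [0,0,0.25],"angular": [0,0,0]},
  ],
)

```text
time_s: 3.77
position: [0.5498, -0.0202, 0.1468]
ee_rot: [-180.0, -0.0, -6.0]
force: [1.1, -0.4, 0.1]
gripper_width: 0.0
```

Request:
move_arm(
  plan=[
    {"travel": [0,0,0.05],"angular": [0,0,0]},
    {"travel": [0,0,0.1],"angular": [0,0,0]},
    {"travel": [0,0,0.15],"angular": [0,0,0]},
    {"travel": [0,0,0.2],"angular": [0,0,0]},
    {"travel": [0,0,0.25],"angular": [0,0,0]},
    {"travel": [0,0,0.25],"angular": [0,0,0]},
    {"travel": [0,0,0.25],"angular": [0,0,0]},
    {"travel": [0,0,0.25],"angular": [0,0,0]},
  ],
)

```text
time_s: 4.43
position: [0.5499, -0.0204, 0.1446]
ee_rot: [180.0, -0.0, -6.0]
force: [-2.1, -1.5, 4.7]
gripper_width: -0.0004
```

Request:
move_arm(
  plan=[
    {"travel": [0,0,0.07],"angular": [0,0,0]},
    {"travel": [0,-0.4,-0.04],"angular": [0,0,0]},
    {"travel": [0,-0.8,-0.11],"angular": [0,0,0]},
    {"travel": [0,-1.2,-0.17],"angular": [0,0,0]},
    {"travel": [0,-1.6,-0.2],"angular": [0,0,0]},
    {"travel": [0,-2.0,-0.21],"angular": [0,0,0]},
    {"travel": [0,-2.0,-0.21],"angular": [0,0,0]},
    {"travel": [0,-2.0,-0.21],"angular": [0,0,0]},
  ],
)

```text
time_s: 5.1
position: [0.5521, -0.0001, 0.1476]
ee_rot: [180.0, -0.1, -5.9]
force: [-3.0, 1.0, 11.1]
gripper_width: -0.0002
```

```bash
python3 -c "
from h import *
to(g(-.015,0,.151))
s=snap('scene');save(s,'s3.png',(200,170,320,260),6)
"
```

```text
t 5.1 pos [ 5.521e-01 -1.000e-04  1.476e-01] rot [ 1.80e+02 -9.00e-02 -5.95e+00] travel cm [-0.08 -0.73 -0.34] F [-3.   1.  11.1]
in guard -0.0142 -0.0073 0.1476
```

View pics/s3.png

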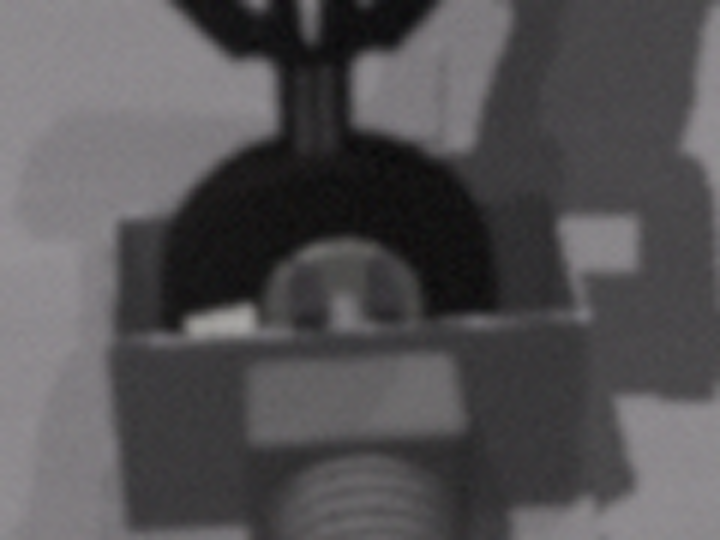

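The scene crop shows the light socket tube at crop (220,320), on the −y side and just below level. It has come up with the stroke, so the direction is right and about 95–100° remain.

Request:
move_arm(
  plan=[
    {"travel": [0,-0.5,-0.03],"angular": [0,0,0]},
    {"travel": [0,-1.0,-0.04],"angular": [0,0,0]},
    {"travel": [0,-1.5,-0.04],"angular": [0,0,0]},
    {"travel": [0,-2.0,-0.02],"angular": [0,0,0]},
    {"travel": [0,-2.5,0.04],"angular": [0,0,0]},
    {"travel": [0,-3.0,0.13],"angular": [0,0,0]},
    {"travel": [0,-3.3,0.18],"angular": [0,0,0]},
    {"travel": [0,-3.3,0.18],"angular": [0,0,0]},
  ],
)

```text
time_s: 5.82
position: [0.5558, 0.0335, 0.1455]
ee_rot: [-179.9, -0.1, -5.9]
force: [-1.9, 2.9, 8.8]
gripper_width: -0.0001
```

```bash
python3 -c "
from h import *
to(g(-.015,-.03,.16))
s=snap('scene');save(s,'s4.png',(200,170,320,260),6)
"
```

```text
t 5.8167 pos [0.5558 0.0335 0.1455] rot [-1.7993e+02 -1.1000e-01 -5.9300e+00] travel cm [-0.09  5.65 -1.46] F [-1.9  2.9  8.8]
in guard -0.0141 0.0265 0.1455
```

View pics/s4.png

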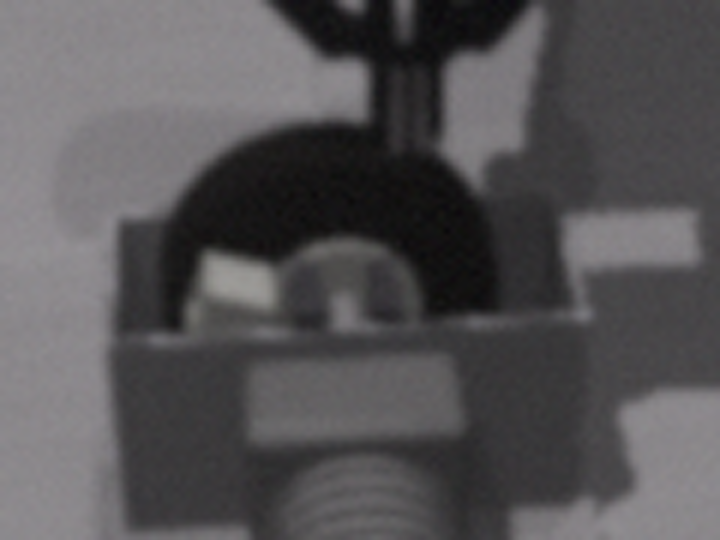

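Socket tube now at crop (235,285), its outer end about 15° above level, so roughly 72° remain. The force is moderate at 9 N. I'll lift, go back and stroke again.

Request:
move_arm(
  plan=[
    {"travel": [0,0,-1.5],"angular": [0,0,0]},
    {"travel": [0,2.7,-1.5],"angular": [0,0,0]},
    {"travel": [0,5.4,-1.5],"angular": [0,0,0]},
    {"travel": [0,5.4,-0.6],"angular": [0,0,0]},
    {"travel": [0,5.4,-0.35],"angular": [0,0,0]},
    {"travel": [0,5.4,-0.25],"angular": [0,0,0]},
    {"travel": [0,5.4,-0.2],"angular": [0,0,0]},
    {"travel": [0,5.4,-0.2],"angular": [0,0,0]},
  ],
)

```text
time_s: 6.53
position: [0.5499, -0.0213, 0.1474]
ee_rot: [179.9, -0.1, -5.9]
force: [-3.5, -5.3, 10.5]
gripper_width: 0.0002
```

Request:
move_arm(
  plan=[
    {"travel": [0,-0.7,-0.17],"angular": [0,0,0]},
    {"travel": [0,-1.4,-0.27],"angular": [0,0,0]},
    {"travel": [0,-2.1,-0.31],"angular": [0,0,0]},
    {"travel": [0,-2.8,-0.31],"angular": [0,0,0]},
    {"travel": [0,-3.5,-0.31],"angular": [0,0,0]},
    {"travel": [0,-4.2,-0.27],"angular": [0,0,0]},
    {"travel": [0,-4.6,-0.23],"angular": [0,0,0]},
    {"travel": [0,-4.6,-0.23],"angular": [0,0,0]},
  ],
)

```text
time_s: 7.2
position: [0.5551, 0.0267, 0.1503]
ee_rot: [-179.9, -0.2, -5.9]
force: [-1.6, 3.3, 11.8]
gripper_width: -0.0001
```

```bash
python3 -c "
from h import *
to(g(-.015,-.03,.16))
s=snap('scene');save(s,'s5.png',(200,170,320,260),6)
"
```

```text
t 7.2 pos [0.5551 0.0267 0.1503] rot [-1.7993e+02 -1.6000e-01 -5.8600e+00] travel cm [-0.1   4.96 -0.97] F [-1.6  3.3 11.8]
in guard -0.014 0.0196 0.1503
```

View pics/s5.png

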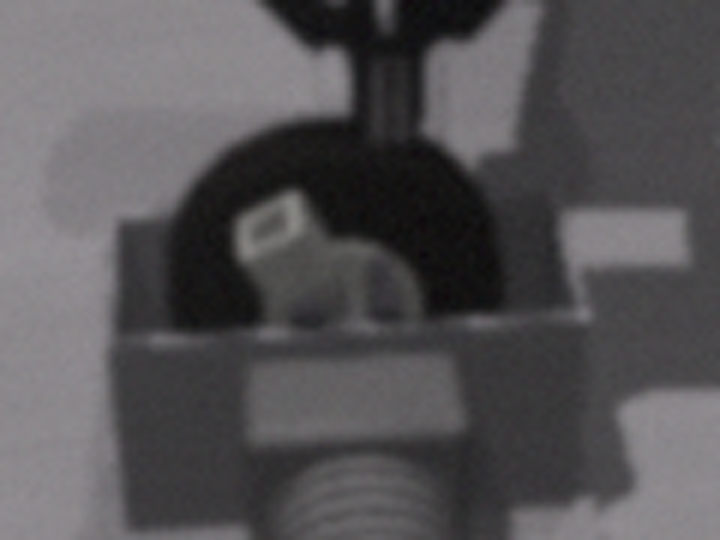

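The mouth is now clearly visible at crop (270,226). I'll intersect its ray with the plane guard x=+16 mm to get the angle.

```bash
cat >> h.py <<'E'
def ang(p,uv,x=.016):
    o,d=ray(p,uv);t=(x-(o-G)@gx)/(d@gx);q=o+t*d-G;y,z=q@gy,q[2]-.085
    return round(float(np.degrees(np.arctan2(-y,z))),1),np.round([y*1000,z*1000],1)
E
python3 -c "
from h import *
s=snap('scene')
for c in [(270,226),(236,236),(302,205),(248,262)]:print(ang(s,(200+c[0]/6,170+c[1]/6)))
print('upright mouth crop',(proj(s,g(.016,0,.143))-[200,170])*6)
for y,z in((-.065,.085),(.065,.085),(0,.15)):print((proj(s,g(0,y,z))-[200,170])*6)
"
```

```text
(28.5, array([-24.9,  45.7]))
(41.7, array([-37.4,  42.1]))
(13.4, array([-13. ,  54.3]))
(48.3, array([-33.5,  29.9]))
upright mouth crop [337.47479209 194.64804365]
[167.32861999 303.58859456]
[505.39293283 283.38257891]
[333.92321712 153.75173751]
```

Request:
move_arm(
  plan=[
    {"travel": [0,0,-1.5],"angular": [0,0,0]},
    {"travel": [0,1.8,-1.5],"angular": [0,0,0]},
    {"travel": [0,3.5,-1.5],"angular": [0,0,0]},
    {"travel": [0,3.5,-0.8],"angular": [0,0,0]},
    {"travel": [0,3.5,-0.6],"angular": [0,0,0]},
    {"travel": [0,3.5,-0.45],"angular": [0,0,0]},
    {"travel": [0,3.5,-0.4],"angular": [0,0,0]},
    {"travel": [0,3.5,-0.4],"angular": [0,0,0]},
  ],
)

```text
time_s: 7.97
position: [0.5506, -0.0094, 0.153]
ee_rot: [180.0, 0.0, -5.9]
force: [-3.4, -1.6, 4.7]
gripper_width: 0.0001
```

Request:
move_arm(
  plan=[
    {"travel": [0,0,0.06],"angular": [0,0,0]},
    {"travel": [0,-0.5,0.03],"angular": [0,0,0]},
    {"travel": [0,-1.0,0.02],"angular": [0,0,0]},
    {"travel": [0,-1.5,0.02],"angular": [0,0,0]},
    {"travel": [0,-2.0,0.02],"angular": [0,0,0]},
    {"travel": [0,-2.4,0.02],"angular": [0,0,0]},
    {"travel": [0,-2.7,0.03],"angular": [0,0,0]},
    {"travel": [0,-2.7,0.03],"angular": [0,0,0]},
  ],
)

```text
time_s: 8.63
position: [0.5536, 0.0183, 0.1534]
ee_rot: [-180.0, -0.0, -5.9]
force: [-2.5, 0.9, 8.2]
gripper_width: -0.0002
```

```bash
python3 -c "
from h import *
to(g(-.055,0,.27))
"
```

```text
t 8.6333 pos [0.5536 0.0183 0.1534] rot [-1.7997e+02 -3.0000e-02 -5.8800e+00] travel cm [ -4.04   1.1  -11.66] F [-2.5  0.9  8.2]
in guard -0.0146 0.0111 0.1534
```

Request:
move_arm(
  plan=[
    {"travel": [0,0,-2.5],"angular": [0,0,0]},
    {"travel": [0,0.4,-5],"angular": [0,0,0]},
    {"travel": [0,0.8,-7],"angular": [0,0,0]},
    {"travel": [0,1.1,-8],"angular": [0,0,0]},
    {"travel": [0,1.1,-8],"angular": [0,0,0]},
    {"travel": [0,1.1,-8],"angular": [0,0,0]},
    {"travel": [0,1.1,-8],"angular": [0,0,0]},
    {"travel": [0,1.1,-8],"angular": [0,0,0]},
  ],
)

```text
time_s: 9.3
position: [0.5521, 0.006, 0.2311]
ee_rot: [-180.0, 0.2, -6.0]
force: [-0.0, 1.1, 0.9]
gripper_width: -0.0002
```

```bash
python3 -c "
from h import *
p=snap('wrist');s=snap('scene')
a=cv2.resize(p['image'][90:220,130:320,::-1],None,fx=4,fy=4,interpolation=cv2.INTER_CUBIC)[:300]
b=cv2.resize(s['image'][185:235,210:300,::-1],None,fx=6,fy=6,interpolation=cv2.INTER_CUBIC)
c=np.zeros((a.shape[0]+300,760,3),np.uint8);c[:a.shape[0],:760]=a;c[a.shape[0]:,:540]=b
cv2.imwrite('pics/c6.png',c);print(a.shape)
to(g(-.015,0,.233))
for n,X in dict(m=g(.016,0,.143),fork=g(.016,0,.111),e1=g(.016,.0095,.111),e2=g(.016,-.0095,.111)).items():
  print(n,((proj(p,X)-[130,90])*4).round(0),((proj(s,X)-[210,185])*6+[0,300]).round(0))
"
```

```text
(300, 760, 3)
t 9.4 pos [0.5523 0.0059 0.2316] rot [-1.7999e+02  1.1000e-01 -5.9600e+00] travel cm [-0.03 -0.14 -0.14] F [ 1.   0.4 -0. ]
in guard -0.0147 -0.0014 0.2316
m [506. 259.] [277. 405.]
fork [506. 228.] [279. 475.]
e1 [459. 228.] [305. 473.]
e2 [553. 228.] [253. 476.]
```

View pics/c6.png

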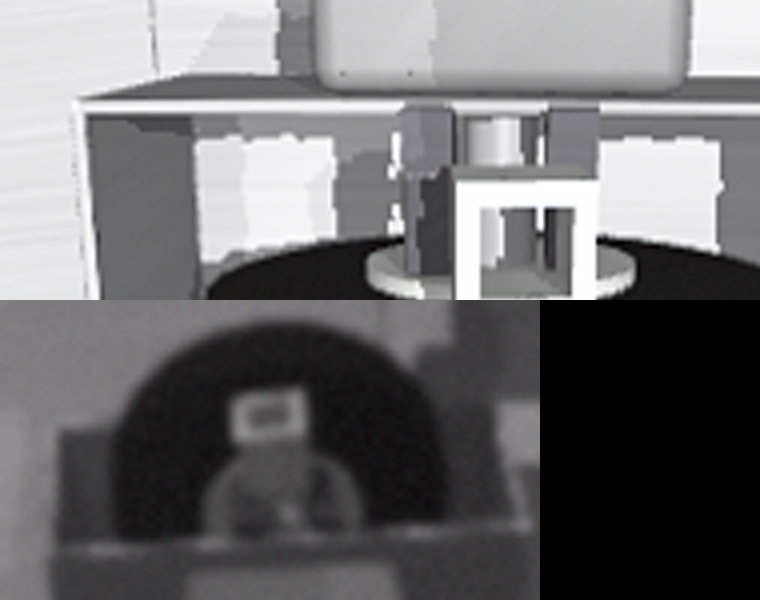

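The wrist crop shows the mouth's outer square at x 454–600, centre about (527,239). The fork gap runs from 452 to 548, centre 500. The socket is therefore still about 4.8 mm (~4.7°) short of upright on the −y side. I'll check the x offset against the far rim.

```bash
python3 -c "
from h import *
p=snap('wrist')
pr=lambda *a:((proj(p,g(*a))-[130,90])*4).round(0)
for y in(-.0,.088):print('rim far',pr(.04,y,.104),pr(.039,y,.104))
for x in(.0035,.016,.0285):print('tube',x,pr(x,-.005,.143))
for x in(.006,.026):print('ear',pr(x,0.013,.111))
print(p['C'].round(4))
"
```

```text
rim far [505. 106.] [505. 111.]
rim far [ 75. 109.] [ 75. 114.]
tube 0.0035 [532. 328.]
tube 0.016 [533. 260.]
tube 0.0285 [533. 190.]
ear [442. 278.]
ear [440. 180.]
[[-1.037e-01 -9.473e-01 -3.032e-01  6.282e-01]
 [-9.946e-01  9.860e-02  3.220e-02 -1.100e-03]
 [-6.000e-04  3.049e-01 -9.524e-01  3.741e-01]
 [ 0.000e+00  0.000e+00  0.000e+00  1.000e+00]]
```

The camera looks from the +x side, and both the rim and the tube sit about 10 px further +x. I'll shift the guard estimate by 1.8 mm in x and 1 mm in y. Then a short corrective stroke of about 5.6 mm.

```bash
sed -i 's/^def g(x/G=G+.0018*gx+.001*gy\ndef g(x/' h.py; python3 -c "
from h import *
to(g(-.015,-.003,.155))"
```

```text
t 9.45 pos [0.5524 0.0058 0.2319] rot [-1.7999e+02  8.0000e-02 -5.9600e+00] travel cm [0.15 0.06 7.69] F [ 0.7 -0.6 -0.1]
in guard -0.0164 -0.0024 0.2319
```

Request:
move_arm(
  plan=[
    {"travel": [0.1,0.1,2.5],"angular": [0,0,0]},
    {"travel": [0.1,0.1,5],"angular": [0,0,0]},
    {"travel": [0.1,0.1,6.5],"angular": [0,0,0]},
    {"travel": [0.1,0.1,7.3],"angular": [0,0,0]},
    {"travel": [0.1,0.1,7.6],"angular": [0,0,0]},
    {"travel": [0.1,0.1,7.7],"angular": [0,0,0]},
    {"travel": [0.1,0.1,7.75],"angular": [0,0,0]},
    {"travel": [0.1,0.1,7.75],"angular": [0,0,0]},
  ],
)

```text
time_s: 10.12
position: [0.5538, 0.0045, 0.156]
ee_rot: [180.0, -0.1, -6.0]
force: [-0.2, 0.3, 1.5]
gripper_width: -0.0001
```

Request:
move_arm(
  plan=[
    {"travel": [0,0,0.06],"angular": [0,0,0]},
    {"travel": [0,0,0.12],"angular": [0,0,0]},
    {"travel": [0,0,0.12],"angular": [0,0,0]},
    {"travel": [0,-0.2,0.12],"angular": [0,0,0]},
    {"travel": [0,-0.4,0.12],"angular": [0,0,0]},
    {"travel": [0,-0.56,0.12],"angular": [0,0,0]},
    {"travel": [0,-0.56,0.12],"angular": [0,0,0]},
    {"travel": [0,-0.56,0.12],"angular": [0,0,0]},
  ],
)

```text
time_s: 10.78
position: [0.5542, 0.0104, 0.1543]
ee_rot: [-180.0, -0.1, -6.0]
force: [0.6, 1.2, 5.5]
gripper_width: 0.0003
```

Lift to look again, with the tool turned to the same viewpoint.

Request:
move_arm(
  plan=[
    {"travel": [0,0,-1],"angular": [0,0,0]},
    {"travel": [0,0,-3],"angular": [0,0,0]},
    {"travel": [0,0.4,-6],"angular": [0,0,0]},
    {"travel": [0,0.6,-8],"angular": [0,0,0]},
    {"travel": [0,0.6,-8],"angular": [0,0,0]},
    {"travel": [0,0.6,-8],"angular": [0,0,0]},
    {"travel": [0,0.6,-8],"angular": [0,0,0]},
    {"travel": [0,0.6,-8],"angular": [0,0,0]},
  ],
)

```text
time_s: 11.45
position: [0.5528, 0.0043, 0.2327]
ee_rot: [-180.0, 0.2, -6.0]
force: [0.4, -0.3, -0.2]
gripper_width: -0.0001
```

```bash
python3 -c "
from h import *
p=snap('wrist');save(p,'w7.png',(195,90,315,190),6)
to(g(-.015,0,.233))
for n,X in dict(m=g(.016,0,.143),c1=g(.0285,.0125,.143),c2=g(.0035,-.0125,.143),e1=g(.016,.0095,.111),e2=g(.016,-.0095,.111)).items(): print(n,((proj(p,X)-[195,90])*6).round(0))
"
```

```text
t 11.5 pos [0.5529 0.0043 0.2328] rot [-1.7998e+02  1.4000e-01 -5.9600e+00] travel cm [ 0.07 -0.38 -0.02] F [-0.  -0.1 -0.7]
in guard -0.0157 -0.0038 0.2328
m [347. 379.]
c1 [240. 275.]
c2 [450. 481.]
e1 [279. 334.]
e2 [420. 334.]
```

View pics/w7.png

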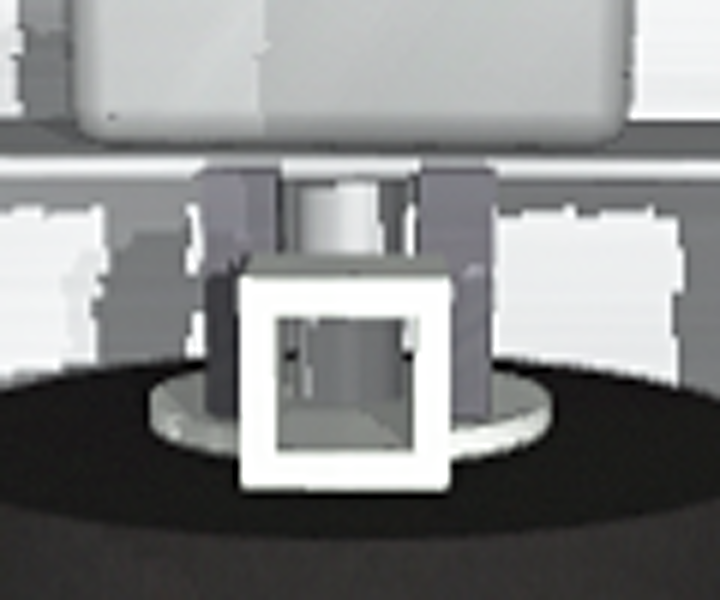

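The mouth's outer square spans x 240–452 and rows 275–490, centre (346,383) against a predicted (347,379). The fork gap's centre is 348.5. The socket is upright to within about 0.3° and the guard pose fits. Now to the pin.

```bash
python3 -c "
from h import *
to([.422,-.309,.225]);print(g(.016,0,.143))"
```

```text
t 11.5 pos [0.5529 0.0043 0.2328] rot [-1.7998e+02  1.4000e-01 -5.9600e+00] travel cm [-9.77 32.52  0.79] F [-0.  -0.1 -0.7]
in guard -0.0157 -0.0038 0.2328
[0.58480717 0.00483702 0.143     ]
```

Request:
move_arm(
  plan=[
    {"travel": [-1.2,4,0],"angular": [0,0,0]},
    {"travel": [-2.4,8,0],"angular": [0,0,0]},
    {"travel": [-3.6,12,0],"angular": [0,0,0]},
    {"travel": [-4.8,16,0],"angular": [0,0,0]},
    {"travel": [-6,20,0],"angular": [0,0,0]},
    {"travel": [-7.2,24,0],"angular": [0,0,0]},
    {"travel": [-8.4,28,0],"angular": [0,0,0]},
    {"travel": [-9.6,31.8,0],"angular": [0,0,0]},
  ],
  hand=-0.4,
)

```text
time_s: 12.17
position: [0.4235, -0.3037, 0.2333]
ee_rot: [-179.9, 0.1, -6.0]
force: [0.4, -1.1, -0.2]
gripper_width: 0.06
```

```bash
python3 -c "
from h import *
ctrl.snapshot('top');ctrl.snapshot('top')
p=snap('wrist');save(p,'w8.png',z=1.5)
to([.422,-.309,.225])
for t in('pin_center','block'): print(t,[(np.round(b['box']).tolist(),round(b['score'],2)) for b in ctrl.boxes_of(p,t)][:2])
"
```

```text
t 12.3167 pos [ 0.4236 -0.3041  0.2329] rot [-1.7993e+02  8.0000e-02 -6.2200e+00] travel cm [-0.11  0.5   0.79] F [-0.6  0.   0.6]
in guard -0.1121 -0.3241 0.2329
pin_center [([248.0, 155.0, 26.0, 39.0], 0.79)]
block []
```

View pics/w8.png

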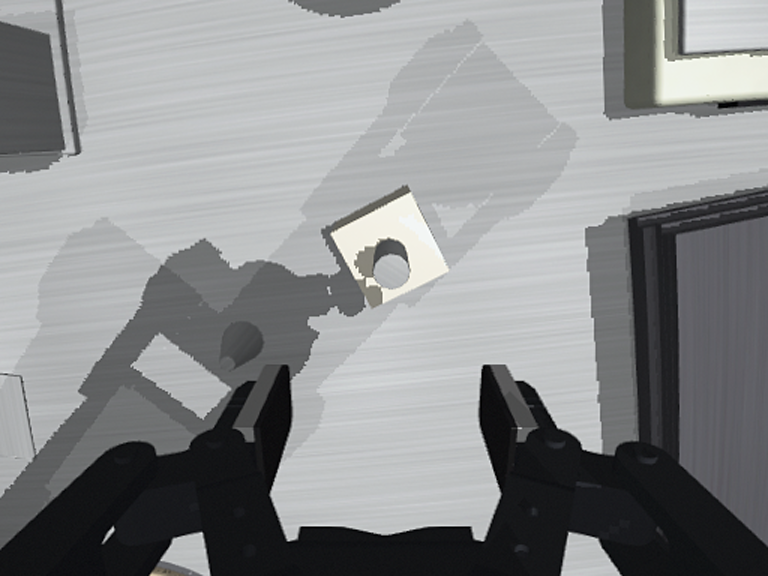

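The pin head's top disc is at (391,270) in the 1.5x view, standing in its block.

```bash
python3 -c "
from h import *
p=snap('wrist');X=atz(p,(391/1.5,270/1.5),.102);print(X.round(4), atz(p,(390/1.5,247/1.5),.052).round(4))
X[2]=.063;to(X)
q=snap('wrist');X=np.r_[X[:2],.102];
"
```

```text
[ 0.4249 -0.304   0.102 ] [ 0.4272 -0.304   0.052 ]
t 12.4667 pos [ 0.4251 -0.3011  0.2336] rot [-1.7995e+02  4.0000e-02 -5.9100e+00] travel cm [ 0.02  0.3  17.05] F [ 0.4  0.1 -0.4]
in guard -0.1109 -0.3209 0.2336
```

```bash
python3 -c "
from h import *
ps=[]
for i in range(5):
    st=ctrl.get_state();ps.append(np.r_[st['position'],st['ee_rot'][2]]);p=ctrl.snapshot('wrist')
ps=np.array(ps);print(ps.round(4),ps.mean(0).round(4))
p['C']=np.array(p['tool_from_camera']);zt=ps[:,2].mean()-.102
print('pin in tool cm',atz(p,(391/1.5,270/1.5),zt)*100)
"
```

```text
[[ 0.4253 -0.3009  0.2337 -5.87  ]
 [ 0.4254 -0.3009  0.2338 -5.8544]
 [ 0.4254 -0.301   0.2339 -5.8545]
 [ 0.4253 -0.3011  0.234  -5.8635]
 [ 0.4253 -0.3013  0.234  -5.8774]] [ 0.4253 -0.301   0.2339 -5.864 ]
pin in tool cm [ 0.03320264  0.2485613  13.189269  ]
```

```bash
python3 -c "
from h import *
a=cv2.imread('pics/w8.png');a=cv2.resize(a,(512,384),interpolation=cv2.INTER_AREA)
p=snap('wrist');im=np.ascontiguousarray(p['image'][:,:,::-1])
t=a[115:215,205:310]
r=cv2.matchTemplate(im,t,cv2.TM_CCOEFF_NORMED);_,m,_,l=cv2.minMaxLoc(r);print(m,l,'shift',l[0]-205,l[1]-115)
uv=(391/1.5+l[0]-205,270/1.5+l[1]-115)
X=atz(p,uv,.102);print(X);X[2]=.063;to(X)
"
```

```text
0.9046649932861328 (210, 117) shift 5 2
[ 0.42298304 -0.30811738  0.102     ]
t 12.8167 pos [ 0.4251 -0.3016  0.234 ] rot [180.    -0.    -5.91] travel cm [-0.14  0.67 17.1 ] F [-0.1  0.1  0.1]
in guard -0.1109 -0.3215 0.234
```

Request:
move_arm(
  plan=[
    {"travel": [-0.14,0.64,2],"angular": [0,0,0]},
    {"travel": [-0.14,0.64,5.5],"angular": [0,0,0]},
    {"travel": [-0.14,0.64,9],"angular": [0,0,0]},
    {"travel": [-0.14,0.64,12.5],"angular": [0,0,0]},
    {"travel": [-0.14,0.64,15],"angular": [0,0,0]},
    {"travel": [-0.14,0.64,16.5],"angular": [0,0,0]},
    {"travel": [-0.14,0.64,17],"angular": [0,0,0]},
    {"travel": [-0.14,0.64,17],"angular": [0,0,0]},
  ],
)

```text
time_s: 13.48
position: [0.4226, -0.308, 0.0632]
ee_rot: [-179.9, 0.1, -6.0]
force: [0.8, 0.3, 0.2]
gripper_width: 0.0597
```

```bash
python3 -c "
from h import *
to([.423,-.3075,.063]);p=snap('wrist');save(p,'w9.png',(128,96,400,300),2.5)"
```

```text
t 13.4833 pos [ 0.4226 -0.308   0.0632] rot [-1.7992e+02  8.0000e-02 -5.9500e+00] travel cm [ 0.03 -0.05  0.02] F [0.8 0.3 0.2]
in guard -0.1127 -0.328 0.0632
```

View pics/w9.png

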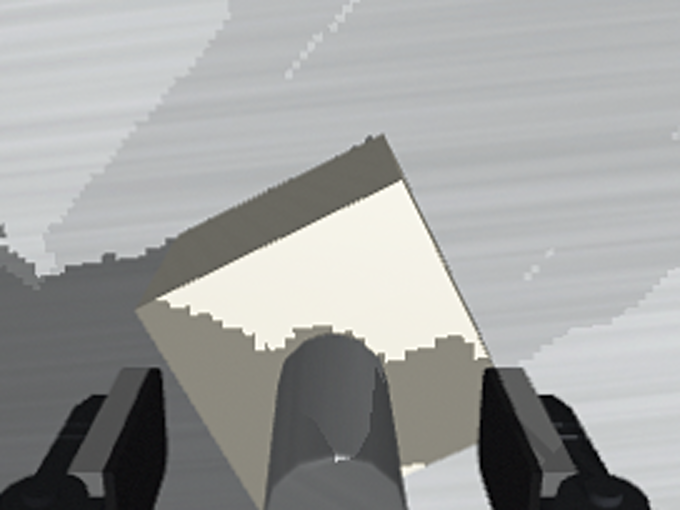

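The jaws are centred at x≈321 in the crop and the pin head at about 335, so I'll shift 2 mm along tool y and close.

Request:
move_arm(
  plan=[
    {"travel": [0,0.22,0],"angular": [0,0,0]},
    {"travel": [0,0.22,0],"angular": [0,0,0]},
    {"travel": [0,0.22,0],"angular": [0,0,0]},
    {"travel": [0,0.22,0],"angular": [0,0,0]},
    {"travel": [0,0.22,0],"angular": [0,0,0]},
    {"travel": [0,0.22,0],"angular": [0,0,0]},
    {"travel": [0,0.22,0],"angular": [0,0,0]},
    {"travel": [0,0.22,0],"angular": [0,0,0]},
  ],
  hand=1,
)

```text
time_s: 14.2
position: [0.4229, -0.3108, 0.065]
ee_rot: [179.9, -0.1, -6.0]
force: [-0.1, 0.9, 4.8]
gripper_width: 0.0202
```

Request:
move_arm(
  plan=[
    {"travel": [0,0,-0.5],"angular": [0,0,0]},
    {"travel": [0,0,-1.5],"angular": [0,0,0]},
    {"travel": [0,0,-3],"angular": [0,0,0]},
    {"travel": [0,0,-5],"angular": [0,0,0]},
    {"travel": [0,0,-8],"angular": [0,0,0]},
    {"travel": [0,0,-11.5],"angular": [0,0,0]},
    {"travel": [0,0,-15],"angular": [0,0,0]},
    {"travel": [0,0,-17],"angular": [0,0,0]},
  ],
)

```text
time_s: 14.87
position: [0.4229, -0.3109, 0.2382]
ee_rot: [179.8, -0.2, -6.0]
force: [0.7, -0.4, -1.1]
gripper_width: 0.0206
```

```bash
python3 -c "
from h import *
p=snap('wrist')
s=snap('scene')
l,t=map(int,(proj(s,ctrl.get_state()['position'])-[60,50]).clip(0))
a=cv2.resize(p['image'][200:384,150:372,::-1],None,fx=2,fy=2);b=cv2.resize(s['image'][t:t+92,l:l+89,::-1],None,fx=4,fy=4,interpolation=cv2.INTER_CUBIC)
cv2.imwrite('pics/w10.png',np.hstack([a,b[:368,:356]]));print(l,t)
to(g(.016,0,.23))"
```

```text
47 94
t 14.9667 pos [ 0.4233 -0.3113  0.2379] rot [179.7   -0.32  -5.96] travel cm [ 12.78 -33.13   0.69] F [-0.3 -0.7 -2. ]
in guard -0.1117 -0.3313 0.2379
```

View pics/w10.png

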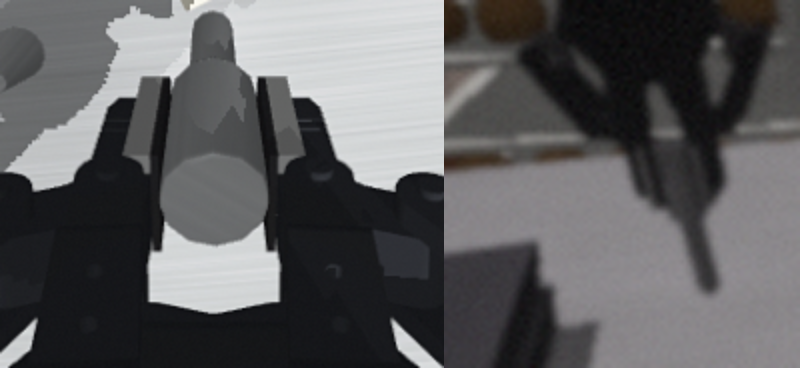

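I've now viewed 12 pictures, so from here I check by numbers only. The pin is held between the pads. Its top disc centre is at px (257,299), and the foot outline's top is at px (256,205). I'll work out its offset and tilt in the tool frame.

```bash
python3 -c "
from h import *
p=ctrl.snapshot('wrist');p['C']=np.array(p['tool_from_camera']);print(p['C'].round(4))
for zt in (-.0375,-.0385):
  print('top',atz(p,(257,299),zt)*1e3,'edges',atz(p,(230,299),zt)*1e3,atz(p,(284,299),zt)*1e3,'rows',atz(p,(257,276),zt)*1e3,atz(p,(257,322.5),zt)*1e3)
print('foot', atz(p,(256,205),.0575)*1e3,atz(p,(256,205),.0525)*1e3, 'w',atz(p,(245.5,212),.05)*1e3,atz(p,(266.5,212),.05)*1e3)
print('shoulder',atz(p,(257,228),.0075)*1e3)
# model: upright at tool (0,0)
for dz,r in((.0575,.0065),(.0525,.0065),(.0075,.011),(-.0375,.011)):
  c=[proj(p,[r*np.cos(a),r*np.sin(a),dz]) for a in np.linspace(0,6.28,60)];c=np.array(c);print(dz,'min',c.min(0).round(1),'max',c.max(0).round(1))
"
```

```text
[[ 1.000e-04 -9.530e-01 -3.031e-01  7.600e-02]
 [ 1.000e+00  2.000e-04 -3.000e-04 -1.000e-03]
 [ 4.000e-04 -3.031e-01  9.530e-01 -1.427e-01]
 [ 0.000e+00  0.000e+00  0.000e+00  1.000e+00]]
top [  0.17879306  -0.86829453 -37.5       ] edges [  0.14975377 -11.13676043 -37.5       ] [  0.15526184   9.40010346 -37.5       ] rows [ 10.28377463  -0.87416673 -37.5       ] [-10.82148461  -0.8617436  -37.5       ]
top [  0.89980137  -0.8696664  -38.5       ] edges [  0.87103821 -11.04049252 -38.5       ] [  0.87649391   9.30109245 -38.5       ] rows [ 10.90869767  -0.87548277 -38.5       ] [ -9.99587793  -0.86317776 -38.5       ]
foot [ 3.97878094 -1.42885925 57.5       ] [ 5.77793433 -1.41846069 52.5       ] w [ 1.98644907 -8.03590455 50.        ] [ 1.98975943  5.20514099 50.        ]
shoulder [ 9.76048821 -0.83038445  7.5       ]
0.0575 min [248.3 201.3] max [268.1 219.9]
0.0525 min [248.1 203.9] max [268.4 222.9]
0.0075 min [237.  225.7] max [280.2 264.6]
-0.0375 min [230.4 274.3] max [288.2 322.8]
```

```bash
python3 -c "
from h import *
p=ctrl.snapshot('wrist');p['C']=np.array(p['tool_from_camera'])
for uv in((346,383),(240,275),(452,490)):print((atz(p,(195+uv[0]/6,90+uv[1]/6),.0898)*1e3).round(2))
m=atz(p,(195+346/6,90+383/6),.0898);m[1]+=.0011;m[2]=0
Rt=R.from_euler('xyz',[180,.14,-5.96],degrees=True).as_matrix();M=np.array([.5529,.0043,.2328])+Rt@m;print('target',M.round(4))
to(np.r_[M[:2],.235])
"
```

```text
[31.46 -3.88 89.8 ]
[ 44.41 -16.36  89.8 ]
[18.25  9.   89.8 ]
target [0.5845 0.0038 0.2327]
t 15.0667 pos [ 0.4223 -0.3103  0.2337] rot [-1.7999e+02  1.0000e-02 -5.9700e+00] travel cm [ 12.87 -32.92  -0.13] F [-0.2  0.6 -1.8]
in guard -0.1128 -0.3303 0.2337
```

Request:
move_arm(
  plan=[
    {"travel": [1.4,-3.6,0],"angular": [0,0,0]},
    {"travel": [2.8,-7.2,0],"angular": [0,0,0]},
    {"travel": [4.2,-10.8,0],"angular": [0,0,0]},
    {"travel": [5.6,-14.4,0],"angular": [0,0,0]},
    {"travel": [7,-18,0],"angular": [0,0,0]},
    {"travel": [8.4,-21.6,0],"angular": [0,0,0]},
    {"travel": [9.8,-25.2,0],"angular": [0,0,0]},
    {"travel": [11.2,-28.8,0],"angular": [0,0,0]},
  ],
)

```text
time_s: 15.73
position: [0.5638, -0.0337, 0.2321]
ee_rot: [-180.0, 0.2, -6.0]
force: [1.0, -1.2, -2.3]
gripper_width: 0.0206
```

Request:
move_arm(
  plan=[
    {"travel": [1,-2.5,0],"angular": [0,0,0]},
    {"travel": [1.5,-3.8,0],"angular": [0,0,0]},
    {"travel": [1.7,-4.1,0],"angular": [0,0,0]},
    {"travel": [1.7,-4.1,0],"angular": [0,0,0]},
    {"travel": [1.7,-4.1,0],"angular": [0,0,0]},
    {"travel": [1.7,-4.1,0],"angular": [0,0,0]},
    {"travel": [1.7,-4.1,0],"angular": [0,0,0]},
    {"travel": [1.7,-4.1,0],"angular": [0,0,0]},
  ],
)

```text
time_s: 16.4
position: [0.5848, 0.0022, 0.2341]
ee_rot: [180.0, -0.0, -6.1]
force: [-1.7, 0.1, -1.3]
gripper_width: 0.0206
```

```bash
python3 -c "
from h import *
for i in range(4):
  p=snap('wrist');print(p['C'][:3,3].round(4))
to([.5845,.0038,.205])
# white mouth pixels below foot
im=p['image'].astype(int);P=lambda X:proj(p,X)
print('pred mouth',P([.5848,.0048,.143]).round(1),'foot',P(np.r_[ctrl.get_state()['position'][:2],.176]).round(1))
c=P([.5848,.0048,.143]).round().astype(int)
g_=im[c[1]-34:c[1]+34:2,c[0]-36:c[0]+38:2].mean(2).astype(int)
print(c[0]-36,c[1]-34)
for r in g_: print(' '.join('%2d'%(v//10) for v in r))
"
```

```text
[ 0.6605 -0.0048  0.3767]
[ 0.6605 -0.0045  0.3767]
[ 0.6606 -0.0043  0.3767]
[ 0.6606 -0.0041  0.3767]
t 16.6 pos [0.585 0.003 0.234] rot [180.    -0.    -5.99] travel cm [-0.06 -0.08  2.9 ] F [-0.1 -0.3 -1. ]
in guard 0.0164 -0.0018 0.234
pred mouth [255.4 195.3] foot [258.  210.4]
219 161
12 12 12 12 11 24 23 12 12 12 12 12 12 12 12 17 19 21 22 22 22 10  8 25 12 12 12 12 12 12 24 23 23 23 23 23 23
12 12 12 12 11 25 12 12 12 12 12 12 12 12 12 17 19 21 22 22 22 10  7 25 12 12 12 12 12 12 24 23 23 23 23 23 23
12 12 12 12 12 11 12 13 11 11 11 12 12 12 12 17 19 21 22 22 22 10  7 25 12 12 12 12 12 11 24 23 23 23 23 23 23
12 12 12 12 12 12 12 13 13 13 12 12 12 12 12 17 19 21 22 22 22 10  7 25 12 12 12 12 12 12 24 23 23 23 23 23 23
12 12 12 12 12 11 12 13 13 13 13 12 12 12 10 13 13 14 15 11 22 10  7 25 12 12 12 12 12 11 24 23 23 23 23 23 23
12 12 12 12 12 24 12 13 13 13  8  9  9 12 10 11 11 12 12 12 11 10  8 23 12 12 12 12 12 11 24 23 23 23 23 23 23
12 12 12 12 12 10 12 18 19 10  7 13 13 13 13 13 13 13 13 14 14 13 13 13 13 13 11 11 12 11 24 23 23 23 23 23 23
12 12 12 12 11 23 24  7  7  7 
[... 2266 characters left out ...]
2  2  2  2  2  2  2  2  2  2  2  2
 2  2  2  2  2  2  2  2  2  2  2  2  2  1  9  9  9  9 10 10 10 11 11 11  1  2  2  2  2  2  2  2  2  2  2  2  2
 3  3  2  2  2  2  2  2  2  2  2  2  2  3  9  9  9  9 10 10 10 11  8  8  2  2  2  2  2  2  2  2  2  2  4  4  5
 3  3  3  3  3  2  3  2  2  2  2  2  2  3  9  9  9  9  9 10 11 11  8  8  2  2  2  2  3  3  3  5  5  5  5  5  5
 3  3  3  3  2  2  3  2  3  3  2  2  2  5  9  9  9  9  9  9 11 11  8  8  4  3  3  3  3  3  3  5  5  5  5  5  5
 3  3  3  3  2  2  3  2  3  3  2  3  2  5  9  9  9  9  9  9  9  9  8  8  5  3  3  3  3  3  3  5  5  5  5  5  4
 3  3  3  3  2  3  2  3  2  3  2  2  3  7  9  9  9  9  9  9  9  8  8  8  5  3  3  3  3  3  2  5  5  5  5  5  5
```

The printed pixel grid works as a picture. The mouth square spans columns 239–272 and rows 181–212, and the foot spans columns 247–266 with its top at row 207. Next, both in tool coordinates at full resolution.

```bash
cat >> h.py <<'E'
def edges(p,row,lo,hi,thr):
    v=p['image'][row,lo:hi].mean(1);i=np.where(v>thr)[0];return lo+i.min(),lo+i.max()
E
python3 -c "
from h import *
p=snap('wrist');z=ctrl.get_state()['position'][2];to([.5845,.0038,.205])
p['C']=np.array(p['tool_from_camera']);im=p['image'].mean(2)
print('cols',[edges(p,r,236,278,230) for r in(183,188,192)])
col=im[176:222,269];i=np.where(col>230)[0]+176;print('rows',i.min(),i.max())
print('foot row', im[198:214,252:262].mean(1).astype(int), 'foot cols',im[216,242:272].astype(int))
u0,u1=edges(p,188,236,278,230);m=atz(p,((u0+u1)/2,(i.min()+i.max())/2),z-.143)*1e3
print('mouth',m.round(2), 'edges',(atz(p,(u0-.5,190),z-.143)*1e3).round(1),(atz(p,(u1+.5,190),z-.143)*1e3).round(1))
print('foot edge',(atz(p,(256.6,206.5),.0575)*1e3).round(2),(atz(p,(256.6,206.5),.055)*1e3).round(2))
"
```

```text
t 16.65 pos [0.585  0.0031 0.234 ] rot [180.    -0.    -5.98] travel cm [-0.06 -0.07  2.9 ] F [-0.8 -0.2 -1.5]
in guard 0.0164 -0.0018 0.234
cols [(np.int64(239), np.int64(271)), (np.int64(239), np.int64(271)), (np.int64(239), np.int64(271))]
rows 180 211
foot row [133 135 136 137 138 137 138 130 107  99  99 100 101 102 102 102] foot cols [ 20  23  22  17  84  90  91  90  92  95  97  98  99 101 104 104 106 107
 108 109 109 110  86 111  63  21  21  23  22  23]
mouth [-0.48 -2.25 90.98] edges [  3.8 -14.6  91. ] [ 3.9 10.1 91. ]
foot edge [ 2.94 -1.04 57.5 ] [ 3.86 -1.04 55.  ]
```

Request:
move_arm(
  plan=[
    {"travel": [0.1,-0.09,0.5],"angular": [0,0,0]},
    {"travel": [0.1,-0.09,1.2],"angular": [0,0,0]},
    {"travel": [0.1,-0.09,2],"angular": [0,0,0]},
    {"travel": [0.1,-0.09,2.6],"angular": [0,0,0]},
    {"travel": [0.1,-0.09,2.8],"angular": [0,0,0]},
    {"travel": [0.1,-0.09,2.8],"angular": [0,0,0]},
    {"travel": [0.1,-0.09,2.8],"angular": [0,0,0]},
    {"travel": [0.1,-0.09,2.8],"angular": [0,0,0]},
  ],
)

```text
time_s: 17.32
position: [0.5863, 0.004, 0.2062]
ee_rot: [180.0, -0.0, -6.0]
force: [-0.8, -1.1, -0.9]
gripper_width: 0.0203
```

```bash
python3 -c "
from h import *
p=snap('wrist');to([.5845,.0038,.205]);im=p['image'].mean(2)
z=ctrl.get_state()['position'][2];q=dict(p);q['C']=np.array(p['tool_from_camera'])
c=proj(q,[-.0005,-.0014,z-.143]).round().astype(int);print(c)
for r in im[c[1]-34:c[1]+20:2,c[0]-30:c[0]+30:2]: print(' '.join('%2d'%(v//10) for v in r))
print(c[0]-30,c[1]-34)
"
```

```text
t 17.3667 pos [0.5863 0.004  0.2063] rot [ 1.80e+02 -4.00e-02 -5.97e+00] travel cm [-0.18  0.04  0.13] F [-0.1  0.1 -1.4]
in guard 0.0176 -0.0007 0.2063
[256 208]
12 12 12 11 12 11 11 11 12  6 12 13 17 19 20 22 22 21 20  9 16 15 12 12 12 12 12 12 11 24
12 12 12 11 11 11 11 11 11  6 12 13 17 19 20 22 22 21 22  9 16 15 12 12 12 12 12 12 11 23
12 11 12 12 12 12 12 12 12  5 12 13 17 19 14 15 15 14 22  9 16 15 12 12 12 12 12 12 14 23
12 10 24 11 12 12 12 12 12  5 12 10 11 11 11 12 11 11 14  9 16 15 12 12 12 12 12 12 14 23
11 24 24 11 12  7  8 10 10  9 13 12 12 12 12 13 12 12 12 11 15 14 12 12 12 12 12 12 14 23
11 24 24 11 12  6  6 14 13 13 13 13 13 13 13 13 14 14 13 13 13 13 13 13 13 13 15 11 13 23
12 12 13  7  6  6  5 13 13 13 13 13 13 13 13 13 13 13 13 13 13 13 13 13 12 11 11 11  9 17
 3  2  1  8  6  6  7 13 13 13 13 13 13 13 13 13 14 13 13 13 13 13 13 13 13 11 11 12  5  2
 2  2  1  8  6  6 11 13 13 13 13 13 13 13 13 13 12 13 13 13 13 13 13 13 13 11 11 12  3  2
 2  2  1  8  6  6 13 12 12 12 12 12 12 12 12 10 10 11 13 12 12 12 12 12 11 11 11 12  2  2
 1  6 11  6  6  6 25 25 25 25 25 25 2
[... 800 characters left out ...]
11 11  8  9  9  9 10 10 10 10 10 11 10 25 25 25 24 24 24 24 24
 2  1  2  7 13 15 15 15 15 11  9  8  9  9  9 10 10 10 10 10 11 10 25 25 25 25 25 18  9  1
 2  2  2  2  1  2 13 15 15 11  8  8  9  9 10 10 10 10 10 11 11 10 23 18 25  6  1  2  2  2
 2  2  2  2  2  2 12 15 15 11  8  9  9  9 10 10 10 11 10 11 10 11 19 18 24  1  2  2  2  2
 2  2  2  2  2  2 12 15 15 12  8  9  9  9 10 10  9  8 11  8  8 11 19 19 20  1  2  2  2  2
 2  2  2  2  2  2 12 15 15 14  8  9  9  9  9  9  9  8  9  8  7 14 19 19 20  1  2  2  2  2
 2  2  2  2  2  2  8 16 16 16  8  9  9  9  9  9  9  8  8  8  7 19 19 19 21  1  2  2  2  2
 2  2  2  2  2  2  9 16 16 16  8  9  9  9  9  9  9  8  8  8  7 19 19 19 21  1  2  2  2  2
226 174
```

Columns agree: bore centre idx 15, pin 15.3. The x gap is as expected. Descending gently.

Request:
move_arm(
  plan=[
    {"travel": [-0.03,0,0.3],"angular": [0,0,0]},
    {"travel": [-0.03,0,0.5],"angular": [0,0,0]},
    {"travel": [-0.03,0,0.7],"angular": [0,0,0]},
    {"travel": [-0.03,0,0.9],"angular": [0,0,0]},
    {"travel": [-0.03,0,1.1],"angular": [0,0,0]},
    {"travel": [-0.03,0,1.3],"angular": [0,0,0]},
    {"travel": [-0.03,0,1.4],"angular": [0,0,0]},
    {"travel": [-0.03,0,1.4],"angular": [0,0,0]},
  ],
)

```text
time_s: 18.03
position: [0.5858, 0.0041, 0.1916]
ee_rot: [-180.0, 0.0, -6.0]
force: [1.2, -0.0, -0.9]
gripper_width: 0.0208
```

Request:
move_arm(
  plan=[
    {"travel": [0,0,0.3],"angular": [0,0,0]},
    {"travel": [0,0,0.6],"angular": [0,0,0]},
    {"travel": [0,0,0.9],"angular": [0,0,0]},
    {"travel": [0,0,1.2],"angular": [0,0,0]},
    {"travel": [0,0,1.5],"angular": [0,0,0]},
    {"travel": [0,0,1.8],"angular": [0,0,0]},
    {"travel": [0,0,1.9],"angular": [0,0,0]},
    {"travel": [0,0,1.9],"angular": [0,0,0]},
  ],
)

```text
time_s: 18.7
position: [0.5857, 0.0041, 0.1726]
ee_rot: [-180.0, 0.0, -6.0]
force: [-0.0, -0.6, -1.2]
gripper_width: 0.0203
```

Request:
move_arm(
  plan=[
    {"travel": [0,0,0.3],"angular": [0,0,0]},
    {"travel": [0,0,0.6],"angular": [0,0,0]},
    {"travel": [0,0,0.9],"angular": [0,0,0]},
    {"travel": [0,0,1.2],"angular": [0,0,0]},
    {"travel": [0,0,1.5],"angular": [0,0,0]},
    {"travel": [0,0,1.7],"angular": [0,0,0]},
    {"travel": [0,0,1.8],"angular": [0,0,0]},
    {"travel": [0,0,1.8],"angular": [0,0,0]},
  ],
)

```text
time_s: 19.37
position: [0.5858, 0.0041, 0.1547]
ee_rot: [-180.0, 0.0, -6.0]
force: [-0.1, -0.4, -1.3]
gripper_width: 0.0209
```

Request:
move_arm(
  plan=[
    {"travel": [0,0,0.05],"angular": [0,0,0]},
    {"travel": [0,0,0.1],"angular": [0,0,0]},
    {"travel": [0,0,0.15],"angular": [0,0,0]},
    {"travel": [0,0,0.2],"angular": [0,0,0]},
    {"travel": [0,0,0.25],"angular": [0,0,0]},
    {"travel": [0,0,0.3],"angular": [0,0,0]},
    {"travel": [0,0,0.3],"angular": [0,0,0]},
    {"travel": [0,0,0.3],"angular": [0,0,0]},
  ],
)

```text
time_s: 20.03
position: [0.5858, 0.0041, 0.1519]
ee_rot: [-180.0, 0.0, -6.0]
force: [1.0, -0.3, -1.3]
gripper_width: 0.0202
```

Request:
move_arm(
  plan=[
    {"travel": [0,0,0.03],"angular": [0,0,0]},
    {"travel": [0,0,0.06],"angular": [0,0,0]},
    {"travel": [0,0,0.09],"angular": [0,0,0]},
    {"travel": [0,0,0.12],"angular": [0,0,0]},
    {"travel": [0,0,0.15],"angular": [0,0,0]},
    {"travel": [0,0,0.18],"angular": [0,0,0]},
    {"travel": [0,0,0.18],"angular": [0,0,0]},
    {"travel": [0,0,0.18],"angular": [0,0,0]},
  ],
)

```text
time_s: 20.7
position: [0.586, 0.0041, 0.1506]
ee_rot: [180.0, -0.1, -6.0]
force: [-0.4, 0.9, 5.0]
gripper_width: 0.0205
```

Fz rose from −1.3 to +5 N at TCP z 0.1506, the predicted home height, so the shoulder is seated. Releasing.

Request:
move_arm(
  plan=[
    {"travel": [0,0,-0.05],"angular": [0,0,0]},
    {"travel": [0,0,-0.05],"angular": [0,0,0]},
    {"travel": [0,0,-0.05],"angular": [0,0,0]},
    {"travel": [0,0,-0.05],"angular": [0,0,0]},
    {"travel": [0,0,-0.05],"angular": [0,0,0]},
    {"travel": [0,0,-0.05],"angular": [0,0,0]},
    {"travel": [0,0,-0.05],"angular": [0,0,0]},
    {"travel": [0,0,-0.05],"angular": [0,0,0]},
  ],
  hand=-0.2,
)

```text
time_s: 21.37
position: [0.5858, 0.0041, 0.1506]
ee_rot: [-180.0, 0.0, -6.0]
force: [0.9, 0.9, 0.4]
gripper_width: 0.0512
```

Request:
move_arm(
  plan=[
    {"travel": [0,0,-0.5],"angular": [0,0,0]},
    {"travel": [0,0,-1.5],"angular": [0,0,0]},
    {"travel": [0,0,-3],"angular": [0,0,0]},
    {"travel": [0,0,-5],"angular": [0,0,0]},
    {"travel": [0,0,-7],"angular": [0,0,0]},
    {"travel": [0,0,-9],"angular": [0,0,0]},
    {"travel": [0,0,-10],"angular": [0,0,0]},
    {"travel": [0,0,-10],"angular": [0,0,0]},
  ],
)

```text
time_s: 22.03
position: [0.5866, 0.004, 0.2535]
ee_rot: [180.0, -0.3, -6.0]
force: [0.5, -0.2, -0.2]
gripper_width: 0.0513
```

```bash
python3 -c "
from h import *
ctrl.snapshot('top')
p=snap('wrist');to([.5858,.0041,.25]);im=p['image'].mean(2)
b=ctrl.boxes_of(p,'pin_center');print([(np.round(x['box']).tolist(),round(x['score'],2)) for x in b][:2])
G0=np.array([.5858,.0041])
for z in(.188,.198,.143):
  c=np.array([proj(p,[G0[0]+.011*np.cos(a),G0[1]+.011*np.sin(a),z]) for a in np.linspace(0,6.28,60)]);print(z,c.min(0).round(1),c.max(0).round(1))
c=proj(p,[.5858,.0041,.165]).round().astype(int)
for r in im[c[1]-36:c[1]+44:3,c[0]-36:c[0]+36:2]: print(' '.join('%2d'%(v//10) for v in r))
print(c-36)
"
```

```text
t 22.1333 pos [0.5856 0.0041 0.2502] rot [-1.80e+02  2.00e-02 -5.97e+00] travel cm [ 0.02 -0.    0.02] F [-0.7 -0.2 -0.8]
in guard 0.0169 -0.0006 0.2502
[([240.0, 177.0, 34.0, 47.0], 0.56)]
0.188 [241.8 192.4] [274.5 223.2]
0.198 [241.1 197.2] [275.3 229.1]
0.143 [244.2 175.4] [271.5 201.6]
11 11 11 11 10 12 11 12 12 11 11 11  6 10 14 17 19 21 22 20 10  7 24 11 11 11 11 11 10 23 23 23 23 23 23 23
11 11 11 11 11 11 11 13 13 13 11 11  6 10 14 18 19 21 22 20  9  7 24 11 11 11 11 11 10 23 23 23 23 23 23 23
11 11 11 11 11 11 11 12 12 13 11  7  3 10 10 10 10 11 10 14  9  7 24 11 11 11 11 11 10 23 22 22 22 22 22 22
11 11 11 11 11 11 11 12  9  9 11 12 13 12 12 12 12 12 13 13 13 12 12 12 12 12 11 13 12 22 22 22 22 22 22 22
11 11 11 11 11 11 12  7  7  7 13 12 12 12 12 12 12 12 13 13 12 12 13 12 12 11 11 11 11 23 22 22 22 22 22 22
12 12 10  8  7  6  4  7  7  6 25 25 25 25 25 25 25 25 25 25 25 25 25 25 25 24 11 11  7  5 13  9 16 24 23 23
 1  1  2  1  2  1  1  7  7  5 25 25 25 25 22 14 10  9 10 15 20 25 25 25 25 24 10 12  5  2  2  2  2  2  1  1
 2  2  2  1 10 10 11  7  7  6 25 25 14  8  8  9  9 1
[... 1417 characters left out ...]
  4  2  2  2  2  4  4  4  4  4  4  4  4  4
 3  3  2  3  3  2  2  2  2  2  2  2  2  2  2  2  4  6  5  3  2  2  2  2  2  2  2  4  4  4  4  4  4  4  4  4
 3  3  3  2  2  2  2  2  2  2  2  2  2  2  2  2  2  2  2  2  2  2  2  2  2  2  2  2  4  4  4  4  4  4  4  4
 3  2  3  3  3  2  2  2  2  2  2  2  2  2  2  2  2  2  2  2  2  2  2  2  2  2  2  2  4  4  4  4  4  4  4  4
 2  2  3  3  2  2  2  2  2  2  2  2  2  2  2  2  2  2  2  2  2  2  2  2  2  2  2  2  4  4  4  4  4  4  4  4
 3  3  3  3  2  2  2  2  2  2  2  2  2  2  2  2  2  2  2  2  2  2  2  2  2  2  2  2  4  4  4  4  4  4  4  4
 3  3  3  2  2  2  2  2  2  2  2  4  4  4  4  5  2  2  2  2  2  2  2  2  2  2  2  4  4  4  4  4  4  4  4  4
[222 161]
```

The head disc's centre is at row ~209 against a predicted 208 when home (213 if 10 mm high), and the shoulder edge lies on the mouth face. The gripper is well clear. Handing in.

```bash
python3 -c "
from h import *
print(ctrl.hand_in(), ctrl.get_state()['force'])"
```

```text
the job is handed in; nothing more can be done
the job is handed in; nothing more can be done
```

The pin is in the socket and released, and the job was handed in at about 22 s of the 67 s allowed. `hand_in` gives no verdict.

- **Pulley:** I rubbed the rubber rim round in three strokes and one short corrective stroke. Force readings, taken at the end of each move, peaked at about 12 N, against the 25 N limit. The last wrist picture put the socket within about 0.3° of upright over the fork gap.
- **Pin:** I took it from the block, lined it up over the bore by wrist camera, and lowered it with no resistance at the end of any step. At the predicted home height the force rose to 5 N, so I let go and lifted clear.
- **Final checks:** After release the force was about zero. The head sat where the home position predicts in the wrist image, with its shoulder on the socket mouth. That image fits a pin about 1.5–2 mm off to −x, close to the 2 mm of play in the bore.
- **Readings that disagreed:**
  - The gripper read about 20.5 mm on the 22 mm head.
  - The wrist camera was about 1 mm off sideways, which I allowed for.
- **Not checked by eye:** I had used all 12 picture views before the insertion, so those last checks are from pixel values and forces only. I did not look again at the other things on the bench. The arm showed no sign of touching any of them.

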